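# Feed a vial through the one-way flap of a sampler lane

## Robot

A 6-joint arm with a two-finger parallel gripper is mounted at the origin on a cart in front of the work surface, level with it; the furniture and walls round the work are solid. World frame = base frame: x ahead of the robot, y to its left, z up, the work surface at z = 0. Lengths are in m, angles in degrees, forces in N, time in s.
With the tool pointing down it reaches from about 0.4 to 0.825 m from the base axis. Payload 7 kg.
Tool frame: the origin (TCP) lies between the finger pads; the fingertips stand 19 mm ahead of it and the grasp point (between the pads) is the TCP (r.finger_overhang is the distance from the TCP to the fingertips, in m); z points along the fingers, y is the direction in which the jaws open and shut (so a half turn about z gives the same grasp; the last joint's range is limited). The gripper opens to 88 mm and grips with 3 to 60 N. Pads are 19 mm wide; open, the fingers measure 130 mm over their backs; the gripper's body (78 mm by 193 mm) begins 47 mm behind the grasp point.
Start: joints at [83.371, 20.546, 0.682, 0, -70.136, -16.507], TCP at [0.265, 0.621, 0.246] pointing down, gripper open.
Joint ranges: [-176.03, 176.03], [-82.01, 121.73], [-58.28, 71.71], [-173.87, 95.51], [-174.79, -0.11], [-173.66, 173.66]. Speed limits (degrees/s): [136.94, 136.94, 172.46, 180, 180, 180].

## Interface

Orientations are given as [roll, pitch, yaw] about the fixed x, y, z axes, in that order (R = Rz(yaw) Ry(pitch) Rx(roll)).
In Python, from plant import r, optics gives the robot as it stands. The module is installed in compiled form; this text tells all that it offers.
- The arm moves only by the tool step_arm, never from a script. Its argument "increments" is a list of rows, each an object of numbers: "tx", "ty", "tz": the shift along the world's x, y, z in mm; "ax", "ay", "az": the turn, a rotation vector about the world's x, y, z in degrees; "claw": the gripper command: -1 is shut, 1 is fully open, values between are in proportion. In form: [{"tx": .., "ty": .., "tz": .., "ax": .., "ay": .., "az": .., "claw": ..}, ...]. A call has 1 to 12 rows; each row shifts and turns the commanded pose from where the row before left it; what a row does not reach is not made up. A row lasts 1/10 s, in which the tool goes at most 50 mm and 8.59 degrees, less where a joint would pass 70% of its speed; a pose out of reach is approached as far as the arm can. A call with a gripper value outside its range is refused whole. The fingers move at their own pace and stop on an object; "newtons" is the grip in N (left out, the last holds). Time passes only in rows, so rows that do not move let the fingers close. It gives the time, the measured TCP pose, the force and the opening at its end, in the units of the state.
- r.get_state(): the state, without advancing time (a new reading comes with each control period).
- optics.capture(name): name is "side" or "top"; returns a dict with "image" (480x640x3 uint8, blue, green, red), "depth" (480x640 float32, m along the optical axis (not along the pixel's ray), 0 where there is no reading), "fx", "fy", "cx", "cy" (pixels), "distortion" ([k1, k2, p1, p2, k3] as OpenCV has them; the pictures are not rectified), "R" (3x3) and "t" (3): a world point X has camera coordinates R X + t. Camera axes: x right, y down, z forward; pixel columns grow to the right and rows downward; lengths in m; the calibration is good to about 2 mm. A picture is of the moment at which its call begins.
- r.close_job(): hands the job in, once; it reports no verdict.
The state is a dict: "time_s": time; "joints": joint angles; "qd": joint speeds; "joint_torque": joint torques, N m; "tcp_pos": TCP position; "eef_rot": TCP orientation; "contact_force": force on the tool from outside, world axes, zero at the start; "moment": the same for the moment, N m; "gripper_width": finger opening in m.
Only numpy, scipy, OpenCV 4.12 (cv2) and the standard library are available. Lean on these libraries where they do the work, as an engineer would, in place of code of your own. Each camera call takes 0.05 s, during which the arm holds its last target. There are 200 camera calls.

## Task

Stand the tallest of the three vials upright in the open entrance of the metal infeed lane, then slide it along the lane floor so that the vial itself pushes through the sprung one-way flap. Go on, gently, until you feel it press the sprung plunger at the far end in by a few millimetres (about 4 or 5) for half a second, never to its bottom, then ease it back until the plunger is out again and let go: the vial stands free behind the shut flap. It is glass, so never push hard, keep the gripper off the flap, and leave the other two vials standing where they are.

Things in the scene. Friction and masses are not known exactly. Their poses are not given: they have to be found in the camera images.
- tall_vial_mid (a point): centre (half-way up) of the tallest vial: an upright glass vial with screw cap, 65 mm high in all, body 23.4 mm in diameter up to 52 mm, cap above it about 19 mm in diameter; stands on the desk; axis z up along the vial
- short_vial_a_mid (a point): centre of a short vial of the same diameter, 58 mm high; leave it standing
- short_vial_b_mid (a point): centre of the other short vial, 58 mm high; leave it standing
- tall_vial: the same tallest vial; origin at the centre of its underside, z up
- short_vial_a: short vial; origin at the centre of its underside, z up
- short_vial_b: the other short vial; origin at the centre of its underside, z up
- lane: infeed lane: aluminium base plate 190 x 76 mm fixed to the desk, two rails. Origin: at desk height on the lane's centre line, in the plane of the shut flap; x along the lane in the direction of travel, y left, z up. Lane floor 8 mm above the desk; rails end 24 mm, nothing on the lane is above 26 mm. Behind the flap the left rail stands back 5 mm (lane y -13.2 to +18.2 mm)
- flap (a joint): angle of the flap, rad: 0 shut across the lane (a stop keeps it from swinging towards the entrance), up to 1.62 folded open in the direction of travel; its spring shuts it (the vial feels about 1 to 4 N)
- plunger (a joint): how far the sprung plunger is pushed in, m: 0 out, 0.011 bottom; it begins to give at 2 N and takes 0.8 N more for each mm (about 5.5 N at 4.5 mm)
- entrance (a point): point on the lane floor in the middle of the open-topped entrance, 38 mm before the flap; axes as the lane's. The entrance runs from lane x = -59 to 0 mm, 26.4 mm wide between the rails, with a flared mouth from x = -75 mm
- bay (a point): point on the lane floor, on its centre line, 33 mm behind the flap; axes as the lane's. Once the vial's axis is past this point the flap clears it and shuts. The plunger (pad 22 mm wide, 9 to 21 mm above the desk) sits beyond on a black carriage clamped anywhere in a 16 mm slot, not measured: the vial first touches it with its axis 3 to 19 mm past this point
- flap_mid (a point): middle of the flap: a sprung 3 mm steel leaf 25 mm long, 12 to 25 mm above the desk, spanning the lane from an upright pin at the left rail (lane x 0, y 16.5 mm); the point turns with the leaf; shut, the leaf lies along -y of the lane
Mind the look-alikes: they are no part of the job. What is shaped like the tall_vial but red is not meant.

How it is judged (in metres and radians):
On the way, in this order (a step that is already met when the one before it is completed fails the run):
1. the tall vial stands upright on the lane floor in the entrance, before the shut flap (x of tall_vial_mid in the frame of lane between -0.06 and -0.011 m and y of tall_vial_mid in the frame of lane between -0.005 and 0.005 m and z of tall_vial_mid in the frame of lane below 0.0445 m and angle between tall_vial's own z axis and vertical below 0.12 rad and value of joint flap below 0.1 rad), for 0.1 s.
2. the vial, low in the lane, has pushed the flap open (value of joint flap above 0.8 rad and contact force between tall_vial and flap above 0.2 N and x of tall_vial_mid in the frame of lane above 0.003 m and z of tall_vial_mid in the frame of lane below 0.0465 m), for 0.05 s.
3. the vial presses the plunger in by at least 2.5 mm for 0.3 s (value of joint plunger above 0.0025 m and x of tall_vial_mid in the frame of lane above 0.034 m and z of tall_vial_mid in the frame of lane below 0.0465 m), for 0.3 s.
At the end, for the whole second after the job is handed in: The tall vial stands upright (within 0.08 rad), at rest and let go, on the lane floor behind the flap; the flap is shut (under 0.08 rad), the plunger is out again (under 1.5 mm), and both short vials stand upright (value of joint flap below 0.08 rad and value of joint plunger below 0.0015 m and x of tall_vial_mid in the frame of lane between 0.011 and 0.056 m and y of tall_vial_mid in the frame of lane between -0.005 and 0.01 m and z of tall_vial_mid in the frame of lane below 0.0425 m and angle between tall_vial's own z axis and vertical below 0.08 rad and linear speed of tall_vial below 0.02 m/s and angle between each of short_vial_a, short_vial_b's own z axis and vertical below 0.1 rad); the robot touches nothing.
It fails at once if the plunger is pushed in more than 8 mm (near its bottom) (value of joint plunger above 0.008 m).
It fails at once if the glass vial is pressed against the lane, flap or plunger with more than 30 N (contact force between tall_vial and lane above 30 N).
It fails at once if the robot presses on the flap (over 1 N) (contact force between any of the fingers, the arm and flap above 1 N).
It fails at once if a short vial is moved more than 25 mm or tipped (distance of any of short_vial_a, short_vial_b from where it was at the start of the episode above 0.025 m or angle between any of short_vial_a, short_vial_b's own z axis and vertical above 0.4 rad).
It also fails if it takes over 72 s, if anything falls off the work surface, if the arm or the gripper's body presses on something with over 40 N, if the wrist force passes 120 N, or if a joint passes its speed limit or range.

## Working session

There is one attempt and no reset: what is moved stays moved. The work goes in short steps, Python scripts to look and compute and a tool call to move; the robot and the scene stay as the last step left them, time stands still between calls to the robot, and variables do not carry over. Pictures are saved under pics/ and viewed, about 8 in all and at most 12, crops included, and the job is handed in when it is done.

Besides the shell and the picture viewer there is one more tool, called after ">>>" as name([rows], argument=value, ...), one row to a line, values as JSON. step_arm: Moves the arm, as the interface text tells. Its arguments: {"type":"object","properties":{"increments":{"type":"array","items":{"type":"object","properties":{"tx":{"type":"number"},"ty":{"type":"number"},"tz":{"type":"number"},"ax":{"type":"number"},"ay":{"type":"number"},"az":{"type":"number"},"claw":{"type":"number"}}}},"newtons":{"type":"number"}},"required":["increments"]}

```bash
mkdir -p pics; cat > h.py <<'E'
import numpy as np, cv2
from plant import r, optics
def cap(n):
    c=optics.capture(n); c['K']=np.array([[c['fx'],0,c['cx']],[0,c['fy'],c['cy']],[0,0,1]]); c['R']=np.array(c['R']);c['t']=np.array(c['t']);c['d']=np.array(c['distortion'],float);return c
def plane(c,uv,z):
    p=cv2.undistortPoints(np.array(uv,float).reshape(-1,1,2),c['K'],c['d']).reshape(-1,2)
    d=np.c_[p,np.ones(len(p))]@c['R']; o=-c['R'].T@c['t']
    return o+d*((z-o[2])/d[:,2])[:,None]
def proj(c,X):
    return cv2.projectPoints(np.array(X,float).reshape(-1,1,3),cv2.Rodrigues(c['R'])[0],c['t'],c['K'],c['d'])[0].reshape(-1,2)
def cloud(c):
    v,u=np.mgrid[:480,:640]; uv=np.stack([u,v],-1).reshape(-1,1,2).astype(float)
    p=cv2.undistortPoints(uv,c['K'],c['d']).reshape(-1,2); z=c['depth'].reshape(-1,1)
    P=(np.c_[p,np.ones(len(p))]*z-c['t'])@c['R']; P[z[:,0]==0]=np.nan
    return P.reshape(480,640,3)
E
python3 - <<'E'
from h import *
print(r.get_state())
for n in('top','side'):
    c=cap(n); cv2.imwrite(f'pics/{n}0.png',c['image']); print(n,c['fx'],-c['R'].T@c['t'],c['R'][2])
    np.savez(f'{n}0.npz',**{k:v for k,v in c.items()})
E
```

```text
{'time_s': 0.0, 'joints': array([ 8.33690567e+01,  2.05922906e+01,  6.33869177e-01, -2.25501502e-02,
       -7.01351690e+01, -1.65080934e+01]), 'qd': array([-0.06770917,  0.01657426, -0.05951405,  0.09176813,  0.03954404,
        0.10408959]), 'joint_torque': array([-2.69040044e-05, -5.82719100e+01,  2.93063825e+01,  6.99740812e+00,
        6.98815507e-03, -1.63716059e-04]), 'tcp_pos': array([0.26506592, 0.62027757, 0.24460608]), 'eef_rot': array([ 1.79904243e+02, -6.27207149e-03, -2.31467114e+01]), 'contact_force': array([ 0.15584384,  0.98812621, -0.36816819]), 'moment': array([-0.00047682,  0.00326106, -0.00450268]), 'gripper_width': 0.08756969866788025}
top 521.0311456695581 [ 0.36526512 -0.07794323  0.90618407] [ 0.20288188 -0.03024805 -0.97873592]
side 615.5767833598194 [0.113621   0.22839348 0.71841953] [ 0.48457096 -0.3597777  -0.79733995]
```

View pics/top0.png

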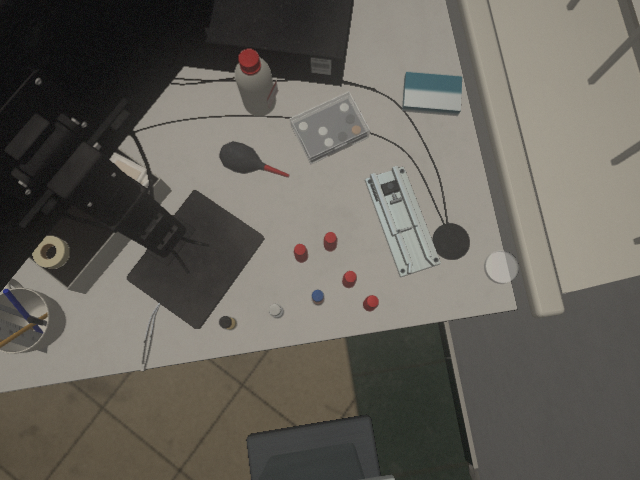

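View pics/side0.png

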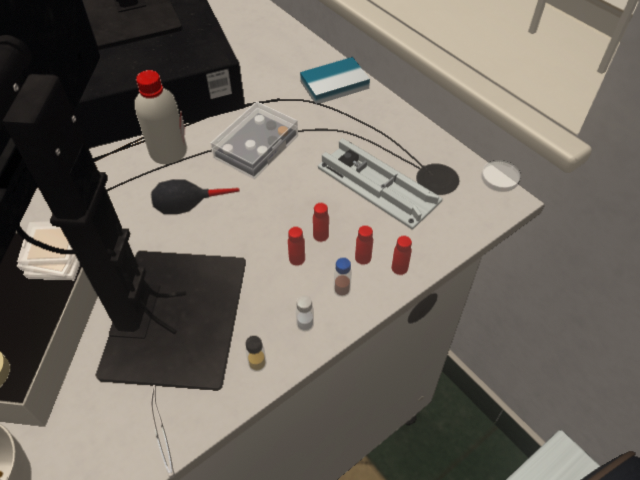

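The top view shows the blue, white and black-capped vials at (318,296), (275,311) and (227,322). The red ones are decoys. The lane runs from (420,270) at its entrance to (385,180) at the black carriage. I'll zoom in next.

```bash
python3 - <<'E'
from h import *
T=cv2.imread('pics/top0.png');S=cv2.imread('pics/side0.png')
f=lambda I,x,y,w,h:cv2.resize(I[y:y+h,x:x+w],(400,300),interpolation=cv2.INTER_CUBIC)
a=np.vstack([np.hstack([f(T,330,160,160,120),f(S,310,130,140,105)]),np.hstack([f(T,210,260,132,99),f(S,235,245,140,105)])])
cv2.imwrite('pics/z.png',np.clip(a*1.4,0,255))
for n in('top','side'):
    c=dict(np.load(n+'0.npz')); P=cloud(c); hsv=cv2.cvtColor(c['image'],cv2.COLOR_BGR2HSV)
    np.savez(n+'P.npz',P=P)
    # things above table in the vials' and lane's regions
    m=(P[...,2]>.03)&(P[...,2]<.09)
    k,l,s,ce=cv2.connectedComponentsWithStats(m.astype(np.uint8))
    for i in range(1,k):
        if 25<s[i,4]<3000:
            q=P[l==i]; top=q[q[:,2]>np.percentile(q[:,2],97)-.006]
            print(n,ce[i].round(),s[i,4],'med',np.median(q,0).round(4),'ztop',np.percentile(q[:,2],[90,97]).round(4),'topc',top.mean(0).round(4),c['image'][l==i].mean(0).round())
E
```

```text
top [349.  30.] 61 med [ 0.922  -0.2114  0.0614] ztop [0.0839 0.0856] topc [ 0.9117 -0.2083  0.0837] [52. 55. 56.]
top [217.  55.] 771 med [0.9093 0.0292 0.0594] ztop [0.0837 0.088 ] topc [0.9055 0.0164 0.0858] [31. 32. 35.]
top [304.  65.] 1423 med [ 0.8641 -0.1201  0.0629] ztop [0.0847 0.0887] topc [ 0.8657 -0.1138  0.0864] [43. 45. 47.]
top [260.  97.] 613 med [ 0.8134 -0.0357  0.0613] ztop [0.0837 0.0881] topc [ 0.8151 -0.0329  0.086 ] [76. 82. 86.]
top [329. 125.] 2676 med [ 0.7585 -0.1498  0.0322] ztop [0.0341 0.0351] topc [ 0.7585 -0.1499  0.0323] [123. 127. 129.]
top [240. 157.] 938 med [0.7176 0.0161 0.0432] ztop [0.0498 0.0512] topc [0.724  0.0192 0.0484] [62. 64. 66.]
top [128. 156.] 120 med [0.7444 0.205  0.0624] ztop [0.0654 0.0666] topc [0.7412 0.202  0.0633] [84. 90. 94.]
top [146. 182.] 46 med [0.6815 0.1701 0.0863] ztop [0.0897 0.0898] topc [0.6813 0.1684 0.0887] [119. 127. 131.]
top [158. 185.] 206 med [0.6874 0.1605 0.0532] ztop [0.0641 0.0657] topc [0.6925 0.1597 0.0629] [77. 83. 86.]
top [ 79. 213.] 189 med [0.6547 0.2933 0.0614] ztop [0.0633 0.0638] topc [0.6542
[... 1899 characters left out ...]
137.]
side [343. 271.] 414 med [ 0.4503 -0.0758  0.0537] ztop [0.0655 0.0663] topc [ 0.4543 -0.079   0.0645] [114. 100. 102.]
side [129. 301.] 1411 med [0.5753 0.165  0.0649] ztop [0.0838 0.0878] topc [0.5792 0.1649 0.0855] [20. 21. 23.]
side [304. 307.] 368 med [ 0.4399 -0.0044  0.052 ] ztop [0.0587 0.0594] topc [ 0.4433 -0.0067  0.0576] [146. 155. 161.]
side [254. 349.] 395 med [0.4319 0.0775 0.0535] ztop [0.058  0.0588] topc [0.4357 0.0759 0.0568] [68. 86. 97.]
side [ 16. 457.] 806 med [0.4706 0.3468 0.0683] ztop [0.0884 0.0894] topc [0.47   0.3451 0.0875] [ 88.  99. 107.][ WARN:0@0.403] global loadsave.cpp:1063 imwrite_ Unsupported depth image for selected encoder is fallbacked to CV_8U.
```

View pics/z.png

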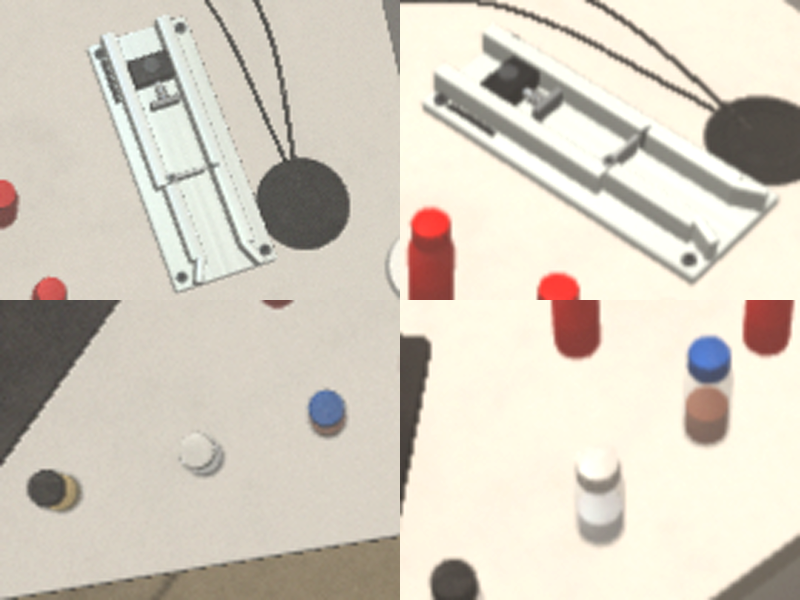

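Blue is the tallest (cap top at about 65 mm, against about 58 mm for white and black), at roughly (0.455, -0.080). The flap's pin side is on the left. Now I'll measure the lane in a rectified view at rail height.

```bash
python3 - <<'E'
from h import *
ct=dict(np.load('top0.npz'));cs=dict(np.load('side0.npz'))
a,b=plane(ct,[[420,270],[385,180]],.008); print(a,b,np.degrees(np.arctan2(*(b-a)[1::-1])))
# plate by minAreaRect of pixels above z=.004
for n,c in(('top',ct),('side',cs)):
    P=np.load(n+'P.npz')['P']; 
    ctr=(a+b)/2
    m=(np.linalg.norm(P[...,:2]-ctr[:2],axis=2)<.13)&(P[...,2]>.0045)&(P[...,2]<.045)
    k,l,s,ce=cv2.connectedComponentsWithStats(m.astype(np.uint8)); i=1+np.argmax(s[1:,4]); q=P[l==i]
    print(n,s[i],cv2.minAreaRect((q[:,:2]*1000).astype(np.float32)),np.percentile(q[:,2],[5,20,50,90,97]).round(4))
# blue cap
for n,c in(('top',ct),('side',cs)):
    h=cv2.cvtColor(c['image'],cv2.COLOR_BGR2HSV); m=cv2.inRange(h,(100,110,40),(130,255,255)); 
    P=np.load(n+'P.npz')['P']; m[(np.linalg.norm(P[...,:2]-[.455,-.08],axis=2)>.04)|(P[...,2]<.06)]=0
    v,u=np.nonzero(m); print(n,len(u),plane(c,[[u.mean(),v.mean()]],.065), (u.min(),u.max(),v.min(),v.max()))
th=np.arctan2(*(b-a)[1::-1]); ex=np.array([np.cos(th),np.sin(th)]);ey=np.array([-ex[1],ex[0]])
o=ctr[:2]; out=[]
for c in(ct,cs):
    x,y=np.meshgrid((np.arange(800)-400)*.3e-3,(150-np.arange(300))*.3e-3)
    X=np.stack([o[0]+x*ex[0]+y*ey[0],o[1]+x*ex[1]+y*ey[1],np.full(x.shape,.024)],-1)
    uv=proj(c,X).reshape(300,800,2).astype(np.float32)
    out.append(cv2.remap(c['image'],uv,None,cv2.INTER_CUBIC))
np.savez('rect.npz',o=o,ex=ex,ey=ey)
cv2.imwrite('pics/rect.png',cv2.convertScaleAbs(np.vstack(out),alpha=1.2))
E
```

```text
[ 0.47624888 -0.26411726  0.008     ] [ 0.64743236 -0.23390598  0.008     ] 10.008769101940771
top [ 365  166   76  111 4031] ((569.810791015625, -250.12989807128906), (189.95562744140625, 76.23074340820312), 9.110136985778809) [0.005  0.006  0.0084 0.0229 0.0242]
side [ 318  138  125   90 4613] ((570.68359375, -252.79739379882812), (190.81956481933594, 87.81338500976562), 10.366573333740234) [0.0063 0.0079 0.0141 0.0245 0.0257]
top 9 [[ 0.46183902 -0.07822317  0.065     ]] (np.int64(313), np.int64(318), np.int64(290), np.int64(293))
side 119 [[ 0.45394607 -0.07833959  0.065     ]] (np.int64(336), np.int64(349), np.int64(259), np.int64(269))
```

View pics/rect.png

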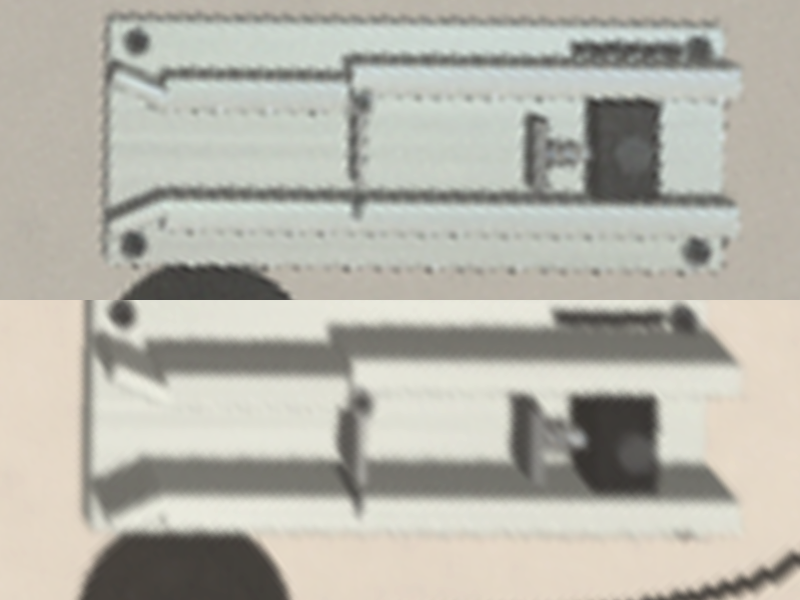

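The rectified view (0.3 mm/px, top half from the top camera) shows:
- rail inner edges at rows ~110 and ~197
- flap at column ~358
- mouth at ~108 and straight part from ~162
- plunger pad face at ~536, so contact is expected with the axis at about +42 mm

I'll refine these and check for obstacles on the path.

```bash
python3 - <<'E'
from h import *
R=np.load('rect.npz'); I=cv2.imread('pics/rect.png',0).astype(float)
res=[]
for n,off,y0,y1 in(('top',0,180,212),('side',300,480,506)):
    xs=np.r_[180:330:5,380:690:5]; ys=[]
    B=cv2.GaussianBlur(I,(9,3),0)
    for x in xs:
        g=np.diff(B[y0:y1,x]); ys.append(y0+np.sum(np.arange(len(g))*np.clip(g,0,None)**2)/np.sum(np.clip(g,0,None)**2)+.5-off)
    k=np.polyfit(xs,ys,1); k=np.polyfit(xs[abs(np.polyval(k,xs)-ys)<2],np.array(ys)[abs(np.polyval(k,xs)-ys)<2],1)
    print(n,'slope deg',np.degrees(np.arctan(k[0])),'y@260',np.polyval(k,260),'y@358',np.polyval(k,358)); res.append(k)
    # flap top edge profile
    print([int(v) for v in B[150+off,335:375:2]])
k=np.mean(res,0); hd=np.arctan2(*R['ex'][::-1])-np.arctan(k[0])
e=np.array([np.cos(hd),np.sin(hd)]);n=np.array([-e[1],e[0]])
W=lambda px,py:R['o']+(px-400)*.3e-3*R['ex']+(150-py)*.3e-3*R['ey']
o=W(358,np.polyval(k,358))+n*.0132
print('lane origin',o,'heading',np.degrees(hd))
for x in(-66,-50,-38,33,42): print(x,(o+e*x/1000).round(4))
np.savez('lane.npz',o=o,e=e,n=n)
for nm in('top','side'):
    P=np.load(nm+'P.npz')['P'].reshape(-1,3); q=P[(P[:,2]>.12)&(P[:,2]<.8)&(P[:,0]>.1)&(P[:,0]<.9)]
    print(nm,len(q)); H,_,_=np.histogram2d(q[:,0],q[:,1],bins=[np.arange(.1,.95,.1),np.arange(-.5,.75,.1)]); print(H.astype(int))
    for y in np.arange(-.1,.7,.1):
        w=q[abs(q[:,1]-y)<.05]; 
        if len(w): print(round(y,2),'xmin',w[:,0].min().round(3),'zmax',w[:,2].max().round(3))
E
```

```text
top slope deg 0.6380036856053432 y@260 200.4496579321287 y@358 201.54095900293544
[199, 199, 201, 202, 198, 185, 165, 143, 126, 119, 125, 141, 159, 176, 188, 194, 196, 198, 199, 200]
side slope deg 0.4313969055734072 y@260 195.9639177765881 y@358 196.701802766029
[191, 163, 133, 110, 98, 92, 90, 91, 95, 103, 115, 132, 151, 168, 183, 197, 208, 216, 221, 223]
lane origin [ 0.54982081 -0.25269368] heading 9.474067068118936
-66 [ 0.4847 -0.2636]
-50 [ 0.5005 -0.2609]
-38 [ 0.5123 -0.2589]
33 [ 0.5824 -0.2473]
42 [ 0.5912 -0.2458]
top 51535
[[ 1540     0     0     0     0     0     0     0     0     0     0     0]
 [ 3687     0     0     0     0     0     0     0     0     0     0     0]
 [ 4899     0     0     0     0     0     0     0     0     0     0     0]
 [    0     0     0     0     0     0     0     0    23     0     0     0]
 [    0     0     0     0     0     0  4860  4246   296     0     0     0]
 [    0     0     0     0     0     0 15292  1025     0     0     0     0]
 [    0     0     0     0     0  5673  6247     0     0     0     0     0]
 [    0     0     0     0   516  
[... 210 characters left out ...]
[    0     0     0     0   124     0     0     0     0     0     0     0]
 [    0     0     0     0     0     0     0     0     0     0     0     0]
 [ 5158     0     0     0     0     0     0     0     0     0     0     0]
 [    0     0     0     0     0     0     0     0     0     0     0     0]
 [    0     0     0     0     0     0 11290  1056     0     0     0     0]
 [    0     0     0     0     0     0  4480  1282     0     0     0     0]
 [    0     0     0     0     0  3115  2416     0     0     0     0     0]
 [    0     0     0     0   708   584     0     0     0     0     0     0]]
0.0 xmin 0.1 zmax 0.325
0.1 xmin 0.576 zmax 0.401
0.2 xmin 0.56 zmax 0.402
0.3 xmin 0.602 zmax 0.217
```

>>> step_arm([
  {"tx": -3,"ty": -44,"az": 5.4,"claw": -0.09},
  {"tx": -3,"ty": -44,"az": 5.4,"claw": -0.09},
  {"tx": -3,"ty": -44,"az": 5.4,"claw": -0.09},
  {"tx": -3,"ty": -44,"az": 5.4,"claw": -0.09},
  {"tx": -3,"ty": -44,"az": 5.4,"claw": -0.09},
  {"tx": 22,"ty": -40,"az": 5.4,"claw": -0.09},
  {"tx": 22,"ty": -40,"claw": -0.09},
  {"tx": 22,"ty": -40,"claw": -0.09},
  {"tx": 22,"ty": -40,"claw": -0.09},
  {"tx": 22,"ty": -40,"claw": -0.09},
  {"tx": 16,"ty": -40,"claw": -0.09},
  {"tx": 16,"ty": -40,"claw": -0.09},
])

```text
$.increments[0]: bad value
```

>>> step_arm([
  {"tx": -3,"ty": -44,"tz": 0,"ax": 0,"ay": 0,"az": 5.4,"claw": -0.09},
])

```text
time_s: 0.2
tcp_pos: [0.2622, 0.5789, 0.2428]
eef_rot: [179.9, -0.0, -17.6]
contact_force: [-0.3, -1.2, 0.5]
gripper_width: 0.084
```

>>> step_arm([
  {"tx": -3,"ty": -44,"tz": 0,"ax": 0,"ay": 0,"az": 5.4,"claw": -0.09},
  {"tx": -3,"ty": -44,"tz": 0,"ax": 0,"ay": 0,"az": 5.4,"claw": -0.09},
  {"tx": -3,"ty": -44,"tz": 0,"ax": 0,"ay": 0,"az": 5.4,"claw": -0.09},
  {"tx": -3,"ty": -44,"tz": 0,"ax": 0,"ay": 0,"az": 5.4,"claw": -0.09},
  {"tx": 22,"ty": -40,"tz": 0,"ax": 0,"ay": 0,"az": 5.4,"claw": -0.09},
  {"tx": 22,"ty": -40,"tz": 0,"ax": 0,"ay": 0,"az": 0,"claw": -0.09},
  {"tx": 22,"ty": -40,"tz": 0,"ax": 0,"ay": 0,"az": 0,"claw": -0.09},
  {"tx": 22,"ty": -40,"tz": 0,"ax": 0,"ay": 0,"az": 0,"claw": -0.09},
  {"tx": 22,"ty": -40,"tz": 0,"ax": 0,"ay": 0,"az": 0,"claw": -0.09},
  {"tx": 16,"ty": -40,"tz": 0,"ax": 0,"ay": 0,"az": 0,"claw": -0.09},
  {"tx": 16,"ty": -40,"tz": 0,"ax": 0,"ay": 0,"az": 0,"claw": -0.09},
  {"tx": 0,"ty": 0,"tz": 0,"ax": 0,"ay": 0,"az": 0,"claw": -0.09},
])

```text
time_s: 1.4
tcp_pos: [0.3927, 0.1167, 0.2453]
eef_rot: [180.0, 0.0, 9.0]
contact_force: [-0.9, 0.1, -0.1]
gripper_width: 0.0399
```

>>> step_arm([
  {"tx": 12.4,"ty": -39.3,"tz": 0,"ax": 0,"ay": 0,"az": 0.4,"claw": -0.09},
  {"tx": 12.4,"ty": -39.3,"tz": 0,"ax": 0,"ay": 0,"az": 0,"claw": -0.09},
  {"tx": 12.4,"ty": -39.3,"tz": 0,"ax": 0,"ay": 0,"az": 0,"claw": -0.09},
  {"tx": 12.4,"ty": -39.3,"tz": 0,"ax": 0,"ay": 0,"az": 0,"claw": -0.09},
  {"tx": 12.4,"ty": -39.3,"tz": 0,"ax": 0,"ay": 0,"az": 0,"claw": -0.09},
  {"tx": 0,"ty": 0,"tz": -40,"ax": 0,"ay": 0,"az": 0,"claw": -0.09},
  {"tx": 0,"ty": 0,"tz": -40,"ax": 0,"ay": 0,"az": 0,"claw": -0.09},
  {"tx": 0,"ty": 0,"tz": -40,"ax": 0,"ay": 0,"az": 0,"claw": -0.09},
  {"tx": 0,"ty": 0,"tz": 0,"ax": 0,"ay": 0,"az": 0,"claw": -0.09},
  {"tx": 0,"ty": 0,"tz": 0,"ax": 0,"ay": 0,"az": 0,"claw": -0.09},
])

```text
time_s: 2.4
tcp_pos: [0.4543, -0.0757, 0.126]
eef_rot: [180.0, 0.1, 9.7]
contact_force: [0.3, 0.0, 0.1]
gripper_width: 0.0402
```

```bash
python3 - <<'E'
from h import *
s=r.get_state(); print(s['tcp_pos'],s['eef_rot'],s['contact_force'])
c=cap('side'); p=proj(c,[[.4545,-.0797,.065],s['tcp_pos']]); print(p)
t=cap('top'); p2=proj(t,[[.4545,-.0797,.065],s['tcp_pos']]); print(p2)
f=lambda c,p:cv2.resize(c['image'][int(p[1])-75:int(p[1])+75,int(p[0])-50:int(p[0])+50],(400,600),interpolation=cv2.INTER_CUBIC)
cv2.imwrite('pics/g.png',cv2.convertScaleAbs(np.hstack([f(c,p[0]),f(t,p2[0])]),alpha=1.4))
E
```

```text
[ 0.4543469  -0.07573238  0.12599467] [1.79961288e+02 9.23350307e-02 9.70904631e+00] [0.25358821 0.04708355 0.10994396]
[[343.19697009 262.86019353]
 [342.13402732 235.70871859]]
[[316.83040224 295.66742054]
 [313.64582699 291.9155098 ]]
```

View pics/g.png

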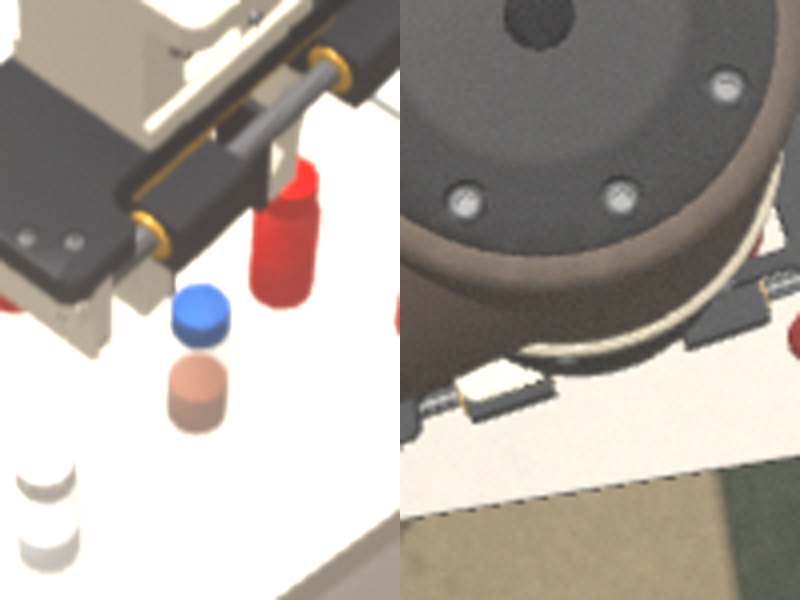

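The side view shows the blue cap at crop (201,315), between the open fingers and where predicted, with the red decoy clear. I'll correct y by -4 mm, descend and grip.

>>> step_arm([
  {"tx": 0,"ty": -4,"tz": 0,"ax": 0,"ay": 0,"az": 0,"claw": -0.09},
  {"tx": 0,"ty": 0,"tz": -21,"ax": 0,"ay": 0,"az": 0,"claw": -0.09},
  {"tx": 0,"ty": 0,"tz": -21,"ax": 0,"ay": 0,"az": 0,"claw": -0.09},
  {"tx": 0,"ty": 0,"tz": -21,"ax": 0,"ay": 0,"az": 0,"claw": -0.09},
  {"tx": 0,"ty": 0,"tz": -21,"ax": 0,"ay": 0,"az": 0,"claw": -0.09},
  {"tx": 0,"ty": 0,"tz": 0,"ax": 0,"ay": 0,"az": 0,"claw": -0.09},
  {"tx": 0,"ty": 0,"tz": 0,"ax": 0,"ay": 0,"az": 0,"claw": -0.09},
])

```text
time_s: 3.2
tcp_pos: [0.4549, -0.0798, 0.0426]
eef_rot: [180.0, -0.0, 9.7]
contact_force: [-0.4, 0.0, -0.4]
gripper_width: 0.0399
```

>>> step_arm([
  {"tx": 0,"ty": 0,"tz": 0,"ax": 0,"ay": 0,"az": 0,"claw": -1},
  {"tx": 0,"ty": 0,"tz": 0,"ax": 0,"ay": 0,"az": 0,"claw": -1},
  {"tx": 0,"ty": 0,"tz": 0,"ax": 0,"ay": 0,"az": 0,"claw": -1},
  {"tx": 0,"ty": 0,"tz": 0,"ax": 0,"ay": 0,"az": 0,"claw": -1},
  {"tx": 0,"ty": 0,"tz": 0,"ax": 0,"ay": 0,"az": 0,"claw": -1},
  {"tx": 0,"ty": 0,"tz": 5,"ax": 0,"ay": 0,"az": 0,"claw": -1},
  {"tx": 0,"ty": 0,"tz": 20,"ax": 0,"ay": 0,"az": 0,"claw": -1},
  {"tx": 0,"ty": 0,"tz": 35,"ax": 0,"ay": 0,"az": 0,"claw": -1},
  {"tx": 0,"ty": 0,"tz": 35,"ax": 0,"ay": 0,"az": 0,"claw": -1},
  {"tx": 0,"ty": 0,"tz": 0,"ax": 0,"ay": 0,"az": 0,"claw": -1},
  {"tx": 0,"ty": 0,"tz": 0,"ax": 0,"ay": 0,"az": 0,"claw": -1},
], newtons=25)

```text
time_s: 4.3
tcp_pos: [0.4545, -0.0796, 0.1375]
eef_rot: [-180.0, -0.1, 9.7]
contact_force: [0.3, -1.2, -1.1]
gripper_width: 0.023
```

>>> step_arm([
  {"tx": 6.8,"ty": -36.6,"tz": 0,"ax": 0,"ay": 0,"az": 0,"claw": -1},
  {"tx": 6.8,"ty": -36.6,"tz": 0,"ax": 0,"ay": 0,"az": 0,"claw": -1},
  {"tx": 6.8,"ty": -36.6,"tz": 0,"ax": 0,"ay": 0,"az": 0,"claw": -1},
  {"tx": 6.8,"ty": -36.6,"tz": 0,"ax": 0,"ay": 0,"az": 0,"claw": -1},
  {"tx": 6.8,"ty": -36.6,"tz": 0,"ax": 0,"ay": 0,"az": 0,"claw": -1},
  {"tx": 0,"ty": 0,"tz": -30,"ax": 0,"ay": 0,"az": 0,"claw": -1},
  {"tx": 0,"ty": 0,"tz": -30,"ax": 0,"ay": 0,"az": 0,"claw": -1},
  {"tx": 0,"ty": 0,"tz": 0,"ax": 0,"ay": 0,"az": 0,"claw": -1},
  {"tx": 0,"ty": 0,"tz": 0,"ax": 0,"ay": 0,"az": 0,"claw": -1},
])

```text
time_s: 5.2
tcp_pos: [0.4874, -0.2628, 0.0758]
eef_rot: [-180.0, 0.2, 9.7]
contact_force: [0.2, 0.2, 0.9]
gripper_width: 0.023
```

```bash
python3 - <<'E'
from h import *
L=np.load('lane.npz');s=r.get_state(); p=s['tcp_pos']; print(p,s['eef_rot'],s['contact_force'])
d=p[:2]-L['o']; print('lane x,y',d@L['e']*1e3,d@L['n']*1e3)
out=[]
for n in('side','top'):
    c=cap(n); q=proj(c,[p])[0].astype(int); I=c['image'].copy()
    for h,col in((.0,(0,255,0)),(.0)) if 0 else ((.024,(0,255,0)),):
        for y in(-.0132,.0132):
            ln=[np.r_[L['o']+L['e']*x+L['n']*y,h] for x in(-.059,0.0)]
            a=proj(c,ln); print(n,a.round(1).tolist())
    bot=proj(c,[p-[0,0,.0426],p+[0,0,.0224]]); print(n,'bottom/top',bot.round(1).tolist())
    x0,y0=q[0]-50,q[1]-60
    print('crop',x0,y0)
    out.append(cv2.resize(I[y0:y0+150,x0:x0+100],(400,600),interpolation=cv2.INTER_CUBIC))
cv2.imwrite('pics/h.png',cv2.convertScaleAbs(np.hstack(out),alpha=1.4))
E
```

```text
[ 0.48740851 -0.26275763  0.07576503] [-1.79956449e+02  1.79860586e-01  9.67930067e+00] [0.1594043  0.20091494 0.92691861]
lane x,y -63.21755043514142 0.3464553687689449
side [[426.5, 194.7], [395.0, 175.4]]
side [[415.8, 204.8], [384.2, 185.0]]
side bottom/top [[424.2, 197.2], [430.4, 166.1]]
crop 378 117
top [[426.1, 257.6], [414.0, 225.9]]
top [[411.7, 262.4], [399.8, 230.6]]
top bottom/top [[420.6, 261.4], [428.0, 254.4]]
crop 375 196
```

View pics/h.png

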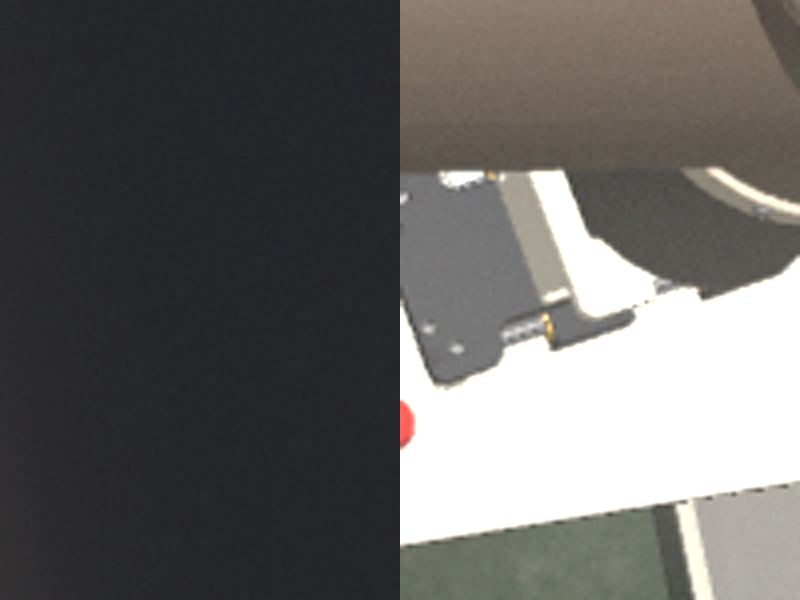

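Both views are blocked by the arm, so I'll go by feel and lower in the flared mouth.

>>> step_arm([
  {"tx": -2.7,"ty": -0.8,"tz": 0,"ax": 0,"ay": 0,"az": -0.2,"claw": -1},
  {"tx": 0,"ty": 0,"tz": -6,"ax": 0,"ay": 0,"az": 0,"claw": -1},
  {"tx": 0,"ty": 0,"tz": -6,"ax": 0,"ay": 0,"az": 0,"claw": -1},
  {"tx": 0,"ty": 0,"tz": -5,"ax": 0,"ay": 0,"az": 0,"claw": -1},
  {"tx": 0,"ty": 0,"tz": -4,"ax": 0,"ay": 0,"az": 0,"claw": -1},
  {"tx": 0,"ty": 0,"tz": 0,"ax": 0,"ay": 0,"az": 0,"claw": -1},
  {"tx": 0,"ty": 0,"tz": 0,"ax": 0,"ay": 0,"az": 0,"claw": -1},
])

```text
time_s: 6.0
tcp_pos: [0.4855, -0.2636, 0.0554]
eef_rot: [-180.0, 0.0, 9.5]
contact_force: [0.0, -0.2, 0.1]
gripper_width: 0.0227
```

>>> step_arm([
  {"tx": 0,"ty": 0,"tz": -1.5,"ax": 0,"ay": 0,"az": 0,"claw": -1},
  {"tx": 0,"ty": 0,"tz": -1.5,"ax": 0,"ay": 0,"az": 0,"claw": -1},
  {"tx": 0,"ty": 0,"tz": 0,"ax": 0,"ay": 0,"az": 0,"claw": -1},
  {"tx": 0,"ty": 0,"tz": 0,"ax": 0,"ay": 0,"az": 0,"claw": -1},
])

```text
time_s: 6.4
tcp_pos: [0.4855, -0.2636, 0.0526]
eef_rot: [180.0, -0.0, 9.5]
contact_force: [0.6, -0.2, 0.8]
gripper_width: 0.0227
```

>>> step_arm([
  {"tx": 0,"ty": 0,"tz": -0.8,"ax": 0,"ay": 0,"az": 0,"claw": -1},
  {"tx": 0,"ty": 0,"tz": 0,"ax": 0,"ay": 0,"az": 0,"claw": -1},
  {"tx": 0,"ty": 0,"tz": 0,"ax": 0,"ay": 0,"az": 0,"claw": -1},
])

```text
time_s: 6.7
tcp_pos: [0.4855, -0.2636, 0.0518]
eef_rot: [180.0, -0.0, 9.5]
contact_force: [1.2, -0.6, -0.3]
gripper_width: 0.023
```

>>> step_arm([
  {"tx": 0,"ty": 0,"tz": -0.6,"ax": 0,"ay": 0,"az": 0,"claw": -1},
  {"tx": 0,"ty": 0,"tz": 0,"ax": 0,"ay": 0,"az": 0,"claw": -1},
  {"tx": 0,"ty": 0,"tz": 0,"ax": 0,"ay": 0,"az": 0,"claw": -1},
])

```text
time_s: 7.0
tcp_pos: [0.4855, -0.2636, 0.0512]
eef_rot: [180.0, -0.0, 9.5]
contact_force: [1.1, 0.4, -1.1]
gripper_width: 0.0228
```

>>> step_arm([
  {"tx": 2.96,"ty": 0.49,"tz": 0,"ax": 0,"ay": 0,"az": 0,"claw": -1},
  {"tx": 2.96,"ty": 0.49,"tz": 0,"ax": 0,"ay": 0,"az": 0,"claw": -1},
  {"tx": 2.96,"ty": 0.49,"tz": 0,"ax": 0,"ay": 0,"az": 0,"claw": -1},
  {"tx": 0,"ty": 0,"tz": 0,"ax": 0,"ay": 0,"az": 0,"claw": -1},
  {"tx": 0,"ty": 0,"tz": 0,"ax": 0,"ay": 0,"az": 0,"claw": -1},
])

```text
time_s: 7.5
tcp_pos: [0.4945, -0.2621, 0.0511]
eef_rot: [-180.0, 0.0, 9.5]
contact_force: [-0.3, 0.2, 0.4]
gripper_width: 0.0229
```

>>> step_arm([
  {"tx": 2.96,"ty": 0.49,"tz": 0,"ax": 0,"ay": 0,"az": 0,"claw": -1},
  {"tx": 2.96,"ty": 0.49,"tz": 0,"ax": 0,"ay": 0,"az": 0,"claw": -1},
  {"tx": 0,"ty": 0,"tz": 0,"ax": 0,"ay": 0,"az": 0,"claw": -1},
  {"tx": 0,"ty": 0,"tz": 0,"ax": 0,"ay": 0,"az": 0,"claw": -1},
])

```text
time_s: 7.9
tcp_pos: [0.5004, -0.2611, 0.0511]
eef_rot: [-180.0, 0.0, 9.5]
contact_force: [-0.2, 0.3, -0.0]
gripper_width: 0.0225
```

No side force, and the vial sits in the entrance at about x = -50 mm. I'll let go briefly so it settles on the floor, then regrip.

>>> step_arm([
  {"tx": 0,"ty": 0,"tz": 0,"ax": 0,"ay": 0,"az": 0,"claw": -0.36},
  {"tx": 0,"ty": 0,"tz": 0,"ax": 0,"ay": 0,"az": 0,"claw": -0.36},
  {"tx": 0,"ty": 0,"tz": 0,"ax": 0,"ay": 0,"az": 0,"claw": -0.36},
  {"tx": 0,"ty": 0,"tz": 0,"ax": 0,"ay": 0,"az": 0,"claw": -1},
  {"tx": 0,"ty": 0,"tz": 0,"ax": 0,"ay": 0,"az": 0,"claw": -1},
  {"tx": 0,"ty": 0,"tz": 0,"ax": 0,"ay": 0,"az": 0,"claw": -1},
  {"tx": 0,"ty": 0,"tz": 0,"ax": 0,"ay": 0,"az": 0,"claw": -1},
])

```text
time_s: 8.6
tcp_pos: [0.5003, -0.2612, 0.0512]
eef_rot: [180.0, 0.0, 9.5]
contact_force: [0.3, 0.3, 0.7]
gripper_width: 0.0227
```

>>> step_arm([
  {"tx": 2.96,"ty": 0.49,"tz": 0,"ax": 0,"ay": 0,"az": 0,"claw": -1},
  {"tx": 2.96,"ty": 0.49,"tz": 0,"ax": 0,"ay": 0,"az": 0,"claw": -1},
  {"tx": 2.96,"ty": 0.49,"tz": 0,"ax": 0,"ay": 0,"az": 0,"claw": -1},
  {"tx": 2.96,"ty": 0.49,"tz": 0,"ax": 0,"ay": 0,"az": 0,"claw": -1},
  {"tx": 2.96,"ty": 0.49,"tz": 0,"ax": 0,"ay": 0,"az": 0,"claw": -1},
  {"tx": 2.96,"ty": 0.49,"tz": 0,"ax": 0,"ay": 0,"az": 0,"claw": -1},
  {"tx": 0,"ty": 0,"tz": 0,"ax": 0,"ay": 0,"az": 0,"claw": -1},
  {"tx": 0,"ty": 0,"tz": 0,"ax": 0,"ay": 0,"az": 0,"claw": -1},
])

```text
time_s: 9.4
tcp_pos: [0.5185, -0.2582, 0.0512]
eef_rot: [180.0, -0.0, 9.5]
contact_force: [0.7, 0.4, 0.1]
gripper_width: 0.0228
```

>>> step_arm([
  {"tx": 2.96,"ty": 0.49,"tz": 0,"ax": 0,"ay": 0,"az": 0,"claw": -1},
  {"tx": 2.96,"ty": 0.49,"tz": 0,"ax": 0,"ay": 0,"az": 0,"claw": -1},
  {"tx": 2.96,"ty": 0.49,"tz": 0,"ax": 0,"ay": 0,"az": 0,"claw": -1},
  {"tx": 2.96,"ty": 0.49,"tz": 0,"ax": 0,"ay": 0,"az": 0,"claw": -1},
  {"tx": 2.96,"ty": 0.49,"tz": 0,"ax": 0,"ay": 0,"az": 0,"claw": -1},
  {"tx": 1.97,"ty": 0.33,"tz": 0,"ax": 0,"ay": 0,"az": 0,"claw": -1},
  {"tx": 1.97,"ty": 0.33,"tz": 0,"ax": 0,"ay": 0,"az": 0,"claw": -1},
  {"tx": 1.97,"ty": 0.33,"tz": 0,"ax": 0,"ay": 0,"az": 0,"claw": -1},
  {"tx": 1.97,"ty": 0.33,"tz": 0,"ax": 0,"ay": 0,"az": 0,"claw": -1},
  {"tx": 0,"ty": 0,"tz": 0,"ax": 0,"ay": 0,"az": 0,"claw": -1},
])

```text
time_s: 10.4
tcp_pos: [0.5406, -0.2545, 0.0512]
eef_rot: [-180.0, 0.0, 9.5]
contact_force: [-3.4, 0.1, 4.1]
gripper_width: 0.0228
```

>>> step_arm([
  {"tx": 1.97,"ty": 0.33,"tz": 0,"ax": 0,"ay": 0,"az": 0,"claw": -1},
  {"tx": 1.97,"ty": 0.33,"tz": 0,"ax": 0,"ay": 0,"az": 0,"claw": -1},
  {"tx": 1.97,"ty": 0.33,"tz": 0,"ax": 0,"ay": 0,"az": 0,"claw": -1},
  {"tx": 0,"ty": 0,"tz": 0,"ax": 0,"ay": 0,"az": 0,"claw": -1},
])

```text
time_s: 10.8
tcp_pos: [0.5459, -0.2536, 0.0512]
eef_rot: [-180.0, 0.1, 9.5]
contact_force: [-4.9, -1.4, 6.5]
gripper_width: 0.023
```

The flap is pushing back at 4.9 N, and the floor pushes up 6.5 N, so the vial is tilting slightly. I'll tighten the grip, raise a hair and go on.

>>> step_arm([
  {"tx": 0,"ty": 0,"tz": 0.4,"ax": 0,"ay": 0,"az": 0,"claw": -1},
  {"tx": 1.97,"ty": 0.33,"tz": 0,"ax": 0,"ay": 0,"az": 0,"claw": -1},
  {"tx": 1.97,"ty": 0.33,"tz": 0,"ax": 0,"ay": 0,"az": 0,"claw": -1},
  {"tx": 0,"ty": 0,"tz": 0,"ax": 0,"ay": 0,"az": 0,"claw": -1},
], newtons=45)

```text
time_s: 11.2
tcp_pos: [0.5509, -0.2529, 0.0513]
eef_rot: [180.0, 0.0, 9.5]
contact_force: [-3.1, -2.4, -0.5]
gripper_width: 0.0225
```

>>> step_arm([
  {"tx": 1.97,"ty": 0.33,"tz": 0,"ax": 0,"ay": 0,"az": 0,"claw": -1},
  {"tx": 1.97,"ty": 0.33,"tz": 0,"ax": 0,"ay": 0,"az": 0,"claw": -1},
  {"tx": 1.97,"ty": 0.33,"tz": 0,"ax": 0,"ay": 0,"az": 0,"claw": -1},
  {"tx": 0,"ty": 0,"tz": 0,"ax": 0,"ay": 0,"az": 0,"claw": -1},
])

```text
time_s: 11.6
tcp_pos: [0.5573, -0.2518, 0.0516]
eef_rot: [180.0, -0.1, 9.5]
contact_force: [-0.5, -2.8, -1.5]
gripper_width: 0.0226
```

>>> step_arm([
  {"tx": 1.97,"ty": 0.33,"tz": 0,"ax": 0,"ay": 0,"az": 0,"claw": -1},
  {"tx": 1.97,"ty": 0.33,"tz": 0,"ax": 0,"ay": 0,"az": 0,"claw": -1},
  {"tx": 1.97,"ty": 0.33,"tz": 0,"ax": 0,"ay": 0,"az": 0,"claw": -1},
  {"tx": 1.97,"ty": 0.33,"tz": 0,"ax": 0,"ay": 0,"az": 0,"claw": -1},
  {"tx": 1.97,"ty": 0.33,"tz": 0,"ax": 0,"ay": 0,"az": 0,"claw": -1},
  {"tx": 1.97,"ty": 0.33,"tz": 0,"ax": 0,"ay": 0,"az": 0,"claw": -1},
  {"tx": 1.97,"ty": 0.33,"tz": 0,"ax": 0,"ay": 0,"az": 0,"claw": -1},
  {"tx": 1.97,"ty": 0.33,"tz": 0,"ax": 0,"ay": 0,"az": 0,"claw": -1},
  {"tx": 1.97,"ty": 0.33,"tz": 0,"ax": 0,"ay": 0,"az": 0,"claw": -1},
  {"tx": 1.97,"ty": 0.33,"tz": 0,"ax": 0,"ay": 0,"az": 0,"claw": -1},
  {"tx": 0,"ty": 0,"tz": 0,"ax": 0,"ay": 0,"az": 0,"claw": -1},
])

```text
time_s: 12.7
tcp_pos: [0.5769, -0.2484, 0.0516]
eef_rot: [180.0, -0.0, 9.5]
contact_force: [0.3, -1.0, -0.8]
gripper_width: 0.0226
```

>>> step_arm([
  {"tx": 1.97,"ty": 0.33,"tz": 0,"ax": 0,"ay": 0,"az": 0,"claw": -1},
  {"tx": 1.97,"ty": 0.33,"tz": 0,"ax": 0,"ay": 0,"az": 0,"claw": -1},
  {"tx": 0,"ty": 0,"tz": 0,"ax": 0,"ay": 0,"az": 0,"claw": -1},
  {"tx": 0,"ty": 0,"tz": 0,"ax": 0,"ay": 0,"az": 0,"claw": -1},
])

```text
time_s: 13.1
tcp_pos: [0.5807, -0.2479, 0.0517]
eef_rot: [180.0, -0.1, 9.5]
contact_force: [1.7, -1.7, -0.3]
gripper_width: 0.0226
```

>>> step_arm([
  {"tx": 1.97,"ty": 0.33,"tz": 0,"ax": 0,"ay": 0,"az": 0,"claw": -1},
  {"tx": 1.97,"ty": 0.33,"tz": 0,"ax": 0,"ay": 0,"az": 0,"claw": -1},
  {"tx": 0,"ty": 0,"tz": 0,"ax": 0,"ay": 0,"az": 0,"claw": -1},
  {"tx": 0,"ty": 0,"tz": 0,"ax": 0,"ay": 0,"az": 0,"claw": -1},
])

```text
time_s: 13.5
tcp_pos: [0.5838, -0.247, 0.0514]
eef_rot: [-180.0, 0.0, 9.5]
contact_force: [0.0, 0.0, 0.2]
gripper_width: 0.0227
```

>>> step_arm([
  {"tx": 1.97,"ty": 0.33,"tz": 0,"ax": 0,"ay": 0,"az": 0,"claw": -1},
  {"tx": 0,"ty": 0,"tz": 0,"ax": 0,"ay": 0,"az": 0,"claw": -1},
  {"tx": 0,"ty": 0,"tz": 0,"ax": 0,"ay": 0,"az": 0,"claw": -1},
])

```text
time_s: 13.8
tcp_pos: [0.5861, -0.2468, 0.0515]
eef_rot: [-180.0, 0.0, 9.5]
contact_force: [-0.3, 0.4, -0.9]
gripper_width: 0.0228
```

>>> step_arm([
  {"tx": 1.97,"ty": 0.33,"tz": 0,"ax": 0,"ay": 0,"az": 0,"claw": -1},
  {"tx": 0,"ty": 0,"tz": 0,"ax": 0,"ay": 0,"az": 0,"claw": -1},
  {"tx": 0,"ty": 0,"tz": 0,"ax": 0,"ay": 0,"az": 0,"claw": -1},
])

```text
time_s: 14.1
tcp_pos: [0.5881, -0.2465, 0.0515]
eef_rot: [-180.0, 0.0, 9.5]
contact_force: [0.3, 0.9, -0.3]
gripper_width: 0.0227
```

>>> step_arm([
  {"tx": 0.99,"ty": 0.16,"tz": 0,"ax": 0,"ay": 0,"az": 0,"claw": -1},
  {"tx": 0,"ty": 0,"tz": 0,"ax": 0,"ay": 0,"az": 0,"claw": -1},
  {"tx": 0,"ty": 0,"tz": 0,"ax": 0,"ay": 0,"az": 0,"claw": -1},
])

```text
time_s: 14.4
tcp_pos: [0.589, -0.2464, 0.0516]
eef_rot: [-180.0, 0.0, 9.5]
contact_force: [-0.8, -0.9, -0.5]
gripper_width: 0.0227
```

>>> step_arm([
  {"tx": 0.99,"ty": 0.16,"tz": 0,"ax": 0,"ay": 0,"az": 0,"claw": -1},
  {"tx": 0,"ty": 0,"tz": 0,"ax": 0,"ay": 0,"az": 0,"claw": -1},
  {"tx": 0,"ty": 0,"tz": 0,"ax": 0,"ay": 0,"az": 0,"claw": -1},
])

```text
time_s: 14.7
tcp_pos: [0.59, -0.2462, 0.0515]
eef_rot: [180.0, -0.0, 9.5]
contact_force: [-0.5, -0.0, -0.9]
gripper_width: 0.0223
```

>>> step_arm([
  {"tx": 0.99,"ty": 0.16,"tz": 0,"ax": 0,"ay": 0,"az": 0,"claw": -1},
  {"tx": 0,"ty": 0,"tz": 0,"ax": 0,"ay": 0,"az": 0,"claw": -1},
  {"tx": 0,"ty": 0,"tz": 0,"ax": 0,"ay": 0,"az": 0,"claw": -1},
])

```text
time_s: 15.0
tcp_pos: [0.5908, -0.246, 0.0515]
eef_rot: [-180.0, 0.0, 9.5]
contact_force: [-1.1, -0.5, 0.8]
gripper_width: 0.0226
```

>>> step_arm([
  {"tx": 0.99,"ty": 0.16,"tz": 0,"ax": 0,"ay": 0,"az": 0,"claw": -1},
  {"tx": 0,"ty": 0,"tz": 0,"ax": 0,"ay": 0,"az": 0,"claw": -1},
  {"tx": 0,"ty": 0,"tz": 0,"ax": 0,"ay": 0,"az": 0,"claw": -1},
])

```text
time_s: 15.3
tcp_pos: [0.5916, -0.2459, 0.0515]
eef_rot: [-180.0, 0.0, 9.5]
contact_force: [-2.1, -0.5, 0.6]
gripper_width: 0.0221
```

Contact with the plunger is starting at about x = 42 mm, as measured. I'll continue in 1 mm steps.

>>> step_arm([
  {"tx": 0.99,"ty": 0.16,"tz": 0,"ax": 0,"ay": 0,"az": 0,"claw": -1},
  {"tx": 0,"ty": 0,"tz": 0,"ax": 0,"ay": 0,"az": 0,"claw": -1},
  {"tx": 0,"ty": 0,"tz": 0,"ax": 0,"ay": 0,"az": 0,"claw": -1},
])

```text
time_s: 15.6
tcp_pos: [0.5927, -0.2457, 0.0515]
eef_rot: [-180.0, 0.0, 9.5]
contact_force: [-3.0, -0.6, 1.8]
gripper_width: 0.0226
```

>>> step_arm([
  {"tx": 0.99,"ty": 0.16,"tz": 0,"ax": 0,"ay": 0,"az": 0,"claw": -1},
  {"tx": 0,"ty": 0,"tz": 0,"ax": 0,"ay": 0,"az": 0,"claw": -1},
  {"tx": 0,"ty": 0,"tz": 0,"ax": 0,"ay": 0,"az": 0,"claw": -1},
])

```text
time_s: 15.9
tcp_pos: [0.5938, -0.2456, 0.0515]
eef_rot: [-180.0, 0.0, 9.5]
contact_force: [-4.2, -1.4, 1.5]
gripper_width: 0.0225
```

>>> step_arm([
  {"tx": 0.99,"ty": 0.16,"tz": 0,"ax": 0,"ay": 0,"az": 0,"claw": -1},
  {"tx": 0,"ty": 0,"tz": 0,"ax": 0,"ay": 0,"az": 0,"claw": -1},
  {"tx": 0,"ty": 0,"tz": 0,"ax": 0,"ay": 0,"az": 0,"claw": -1},
])

```text
time_s: 16.2
tcp_pos: [0.5947, -0.2454, 0.0515]
eef_rot: [-180.0, 0.0, 9.5]
contact_force: [-5.0, -0.8, 1.5]
gripper_width: 0.0224
```

>>> step_arm([
  {"tx": 0.69,"ty": 0.12,"tz": 0,"ax": 0,"ay": 0,"az": 0,"claw": -1},
  {"tx": 0,"ty": 0,"tz": 0,"ax": 0,"ay": 0,"az": 0,"claw": -1},
  {"tx": 0,"ty": 0,"tz": 0,"ax": 0,"ay": 0,"az": 0,"claw": -1},
  {"tx": 0,"ty": 0,"tz": 0,"ax": 0,"ay": 0,"az": 0,"claw": -1},
])

```text
time_s: 16.6
tcp_pos: [0.5953, -0.2453, 0.0515]
eef_rot: [-180.0, 0.0, 9.5]
contact_force: [-5.1, -0.3, 2.0]
gripper_width: 0.0223
```

>>> step_arm([
  {"tx": 0,"ty": 0,"tz": 0,"ax": 0,"ay": 0,"az": 0,"claw": -1},
  {"tx": 0,"ty": 0,"tz": 0,"ax": 0,"ay": 0,"az": 0,"claw": -1},
  {"tx": 0,"ty": 0,"tz": 0,"ax": 0,"ay": 0,"az": 0,"claw": -1},
  {"tx": 0,"ty": 0,"tz": 0,"ax": 0,"ay": 0,"az": 0,"claw": -1},
])

```text
time_s: 17.0
tcp_pos: [0.5953, -0.2453, 0.0515]
eef_rot: [-180.0, 0.0, 9.5]
contact_force: [-5.5, -1.0, 2.4]
gripper_width: 0.0226
```

Held at about 5.3 N (≈4.2 mm) for about 0.8 s. Now easing back 6 mm.

>>> step_arm([
  {"tx": -1.48,"ty": -0.25,"tz": 0,"ax": 0,"ay": 0,"az": 0,"claw": -1},
  {"tx": -1.48,"ty": -0.25,"tz": 0,"ax": 0,"ay": 0,"az": 0,"claw": -1},
  {"tx": -1.48,"ty": -0.25,"tz": 0,"ax": 0,"ay": 0,"az": 0,"claw": -1},
  {"tx": -1.48,"ty": -0.25,"tz": 0,"ax": 0,"ay": 0,"az": 0,"claw": -1},
  {"tx": 0,"ty": 0,"tz": 0,"ax": 0,"ay": 0,"az": 0,"claw": -1},
  {"tx": 0,"ty": 0,"tz": 0,"ax": 0,"ay": 0,"az": 0,"claw": -1},
])

```text
time_s: 17.6
tcp_pos: [0.5907, -0.2463, 0.0519]
eef_rot: [180.0, -0.1, 9.5]
contact_force: [0.8, 0.6, -1.0]
gripper_width: 0.0229
```

>>> step_arm([
  {"tx": 0,"ty": 0,"tz": 0,"ax": 0,"ay": 0,"az": 0,"claw": -1},
  {"tx": 0,"ty": 0,"tz": 0,"ax": 0,"ay": 0,"az": 0,"claw": -1},
])

```text
time_s: 17.8
tcp_pos: [0.5903, -0.2463, 0.0517]
eef_rot: [180.0, -0.0, 9.5]
contact_force: [-1.2, 0.1, -1.2]
gripper_width: 0.0226
```

>>> step_arm([
  {"tx": -1.2,"ty": -0.2,"tz": 0,"ax": 0,"ay": 0,"az": 0,"claw": -1},
  {"tx": 0,"ty": 0,"tz": 0,"ax": 0,"ay": 0,"az": 0,"claw": -1},
  {"tx": 0,"ty": 0,"tz": 0,"ax": 0,"ay": 0,"az": 0,"claw": -1},
  {"tx": 0,"ty": 0,"tz": 0,"ax": 0,"ay": 0,"az": 0,"claw": -0.4},
  {"tx": 0,"ty": 0,"tz": 0,"ax": 0,"ay": 0,"az": 0,"claw": -0.2},
  {"tx": 0,"ty": 0,"tz": 0,"ax": 0,"ay": 0,"az": 0,"claw": 0},
  {"tx": 0,"ty": 0,"tz": 0,"ax": 0,"ay": 0,"az": 0,"claw": 0},
  {"tx": 0,"ty": 0,"tz": 0,"ax": 0,"ay": 0,"az": 0,"claw": 0},
])

```text
time_s: 18.6
tcp_pos: [0.5886, -0.2465, 0.0516]
eef_rot: [180.0, -0.0, 9.5]
contact_force: [-0.7, 0.1, 0.6]
gripper_width: 0.0432
```

>>> step_arm([
  {"tx": 0,"ty": 0,"tz": 8,"ax": 0,"ay": 0,"az": 0,"claw": 0},
  {"tx": 0,"ty": 0,"tz": 15,"ax": 0,"ay": 0,"az": 0,"claw": 0},
  {"tx": 0,"ty": 0,"tz": 30,"ax": 0,"ay": 0,"az": 0,"claw": 0},
  {"tx": 0,"ty": 0,"tz": 30,"ax": 0,"ay": 0,"az": 0,"claw": 0},
  {"tx": 0,"ty": 0,"tz": 30,"ax": 0,"ay": 0,"az": 0,"claw": 0},
  {"tx": 0,"ty": 0,"tz": 30,"ax": 0,"ay": 0,"az": 0,"claw": 0},
  {"tx": -20,"ty": 40,"tz": 0,"ax": 0,"ay": 0,"az": 0,"claw": 0},
  {"tx": -20,"ty": 40,"tz": 0,"ax": 0,"ay": 0,"az": 0,"claw": 0},
  {"tx": -20,"ty": 40,"tz": 0,"ax": 0,"ay": 0,"az": 0,"claw": 0},
  {"tx": -20,"ty": 40,"tz": 0,"ax": 0,"ay": 0,"az": 0,"claw": 0},
  {"tx": -20,"ty": 40,"tz": 0,"ax": 0,"ay": 0,"az": 0,"claw": 0},
  {"tx": 0,"ty": 0,"tz": 0,"ax": 0,"ay": 0,"az": 0,"claw": 0},
])

```text
time_s: 19.8
tcp_pos: [0.4867, -0.0432, 0.1957]
eef_rot: [-179.9, -0.1, 9.7]
contact_force: [0.2, -0.9, 0.8]
gripper_width: 0.0437
```

```bash
python3 - <<'E'
from h import *
L=np.load('lane.npz');print(r.get_state()['tcp_pos']); out=[]
for n in('side','top'):
    c=cap(n); q=proj(c,[np.r_[L['o']+L['e']*.015,.03]])[0].astype(int); x0,y0=q[0]-60,q[1]-90
    out.append(cv2.resize(c['image'][y0:y0+180,max(x0,0):x0+120],(400,600),interpolation=cv2.INTER_CUBIC))
    P=cloud(c); m=(P[...,2]>.045)&(np.linalg.norm(P[...,:2]-(L['o']+L['e']*.04),axis=2)<.025)&(P[...,2]<.085)
    w=P[m]; d=w[:,:2]-L['o']
    if len(w):
        t=w[:,2]>np.percentile(w[:,2],95)-.005
        print(n,m.sum(),'ztop',np.percentile(w[:,2],95),'top lane xy',(d[t]@L['e']).mean(),(d[t]@L['n']).mean())
cv2.imwrite('pics/f.png',cv2.convertScaleAbs(np.hstack(out),alpha=1.4))
E
```

```text
[ 0.48674216 -0.04323701  0.19573593]
side 297 ztop 0.07390395545746728 top lane xy 0.03855814956296362 0.0022557249980416994
top 176 ztop 0.07257030678913777 top lane xy 0.03860401436324094 0.00042519134575936965
```

View pics/f.png

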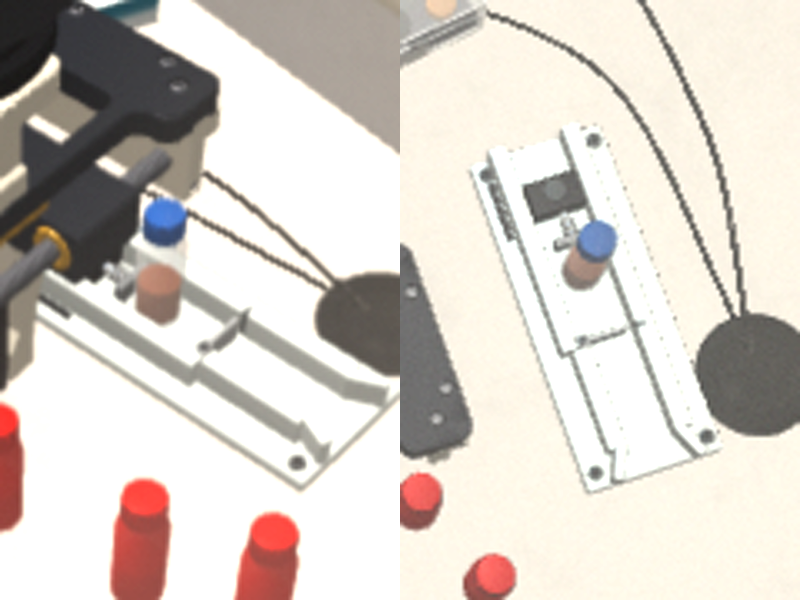

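The vial stands upright behind the shut flap (flap at (610,335), vial at (590,255)). Its cap is at 73 mm, axis at x≈38.6 mm, y≈1 mm, and the plunger is out. I'm handing in.

```bash
python3 -c "
from h import *
for x,y in((.444,-.007),(.437,.075)):
    c=cap('top');P=cloud(c);m=(np.linalg.norm(P[...,:2]-[x,y],axis=2)<.02)&(P[...,2]>.045)&(P[...,2]<.08);w=P[m];print(m.sum(),w.mean(0) if len(w) else '')
print(r.close_job())"
```

```text
118 [ 0.44433878 -0.0083739   0.05579348]
128 [0.43758296 0.073213   0.05526983]
the job is handed in; nothing more can be done
None
```

The job is handed in at about 20 s of the 72 s allowed, but no verdict is reported. As far as I could see and feel, every step was met.

- **Moving the vial:** I lowered the blue-capped vial (the tallest) into the lane mouth and slid it to the entrance. I let it settle on the floor there, then pushed it through the flap, which took about 5 N. The floor pushed up 6.5 N at one point, so I raised the vial 0.4 mm and gripped harder.
- **Plunger:** The vial pressed it with about 5.1–5.5 N, which works out at about 4 mm, for roughly 0.8 s. I then eased back and let go. The press depth is worked out from force and travel, because the arm blocked both cameras while the vial was in the lane.
- **Last checks:** Both cameras put the vial upright at lane x ≈ 38.6 mm, with its cap top at about 73 mm, which means it is standing on the lane floor. For lane y they gave 0.4 and 2.3 mm, a difference within the calibration error. In the picture the flap is shut and the plunger is out. The gripper is clear, and both short vials stand where they were. No check failed.

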